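Offer up the hinged half of a petal mould

TASK

Lift the orange transit spacer out of the gap between the petal mould's two steel hinge knuckles and leave it in the blue tray. Then take the loose aluminium mould half out of its wooden rack by its blue tab and lower it gently, upright with its red flower pattern facing the lower mould block, until its knuckle hangs between the two steel knuckles with all three holes in line for the hinge pin. Finish while holding it there freely in the gripper (do not let go and do not rest it on anything), and leave the pin, scissors, jar and green disc where they lie.

Things in the scene. Friction and masses are not known exactly. Their poses are not given: they have to be found in the camera images.
- press: Fixed lower half of the mould. Origin on the table under the middle of the hinge axis; y along the hinge, lower mould block towards -x. Green base 12 mm thick, x -100 to 16, y -50 to 50 mm; dark jamb block, x -14 to 14, top (floor of the hinge gap) at z 26 mm. On it two steel knuckles, y 19 to 45 and -45 to -19 mm (gap 38 mm), 24 mm diameter, 12 mm hole along y centred at z 48 mm, tops at z 60 mm.
- press_axis (a point): Middle of the hinge axis of the press: centre of the 38 mm gap, at hole height (48 mm above the table); axes as press.
- lower_mould (a point): Centre of the top of the aluminium lower mould block (54 x 66 mm), 53 mm from the hinge axis, 40 mm above the table.
- leaf: Loose aluminium mould half, 110 to 210 g, upright in the rack. Origin: underside centre of its knuckle, 12 mm above the table at first; z up, y along the knuckle, red pattern (2 mm proud) on the -x side. Knuckle 24 mm diameter, 30 mm long, 12 mm hole centred at z 12 mm; plate 66 x 10 mm, z 36 to 90 mm; blue tab 40 x 10 mm, z 90 to 125 mm, all centred on x = y = 0. Grip the tab along x.
- leaf_eye_l (a point): Centre of the leaf's knuckle hole at its +y end (leaf x = 0, y = 15, z = 12 mm).
- leaf_eye_r (a point): Centre of the leaf's knuckle hole at its -y end (leaf x = 0, y = -15, z = 12 mm).
- rack: Fixed wooden rack left or right of the press, base 90 x 100 mm, origin at its underside centre, axes parallel to the leaf's at first. Rack and press are each turned at most 0.35 rad from square (-x towards the robot). Posts at y -27 and 27 mm, 70 mm high, with slots 12.4 mm wide, floor at z 48 mm, where the leaf's plate stands. Lift the leaf straight up at least 70 mm.
- tray: Fixed blue tray, 120 x 120 x 30 mm outside, walls and floor 4 to 5 mm, on the other side of the press from the rack; origin at the centre of its underside.
- spacer: Loose orange block, 18 (x) x 34 (y) x 75 mm (z), 50 g, standing on the jamb block in the hinge gap; origin at the centre of its underside (26 mm above the table at first), axes as press to about 3 degrees. Its upper 41 mm stand above the knuckles: grip it there along x.
- spacer_mid (a point): Centre of the orange block.
- pin: Bystander: loose steel hinge pin, 6 mm thick, about 122 mm long along its x, with a flat brass head, lying on the table beyond the press. Origin at mid length, on the table.
- scissors: Bystander: scissors with black handles lying on the table, about 155 mm long along x (points to +x), 6 mm thick; origin at the pivot.
- jar: Bystander: amber jar with brass lid, 52 mm diameter, 75 mm high, standing on the table; origin at the centre of its underside.
- disc: Bystander: green plastic disc, 44 mm diameter, 12 mm high, with a brass strip, on the table at the far left; origin at the centre of its underside.
Not all that is in view belongs to the job. What is meant by the tray is not turquoise, and is the smaller of those in its own colour.

How it is judged:
By the outcome, as a careful person would: the job done as asked, in the order asked, and still so for the second after the job is handed in, while the arm keeps its last pose, push and grip.
It also fails if it takes over 56 s, if anything falls off the work surface, if the arm or the gripper's body presses on something with over 40 N, if the wrist force passes 120 N, or if a joint passes its speed limit or range.

ROBOT

A 6-joint arm with a two-finger parallel gripper is mounted at the origin on the work surface. World frame = base frame: x ahead of the robot, y to its left, z up, the work surface at z = 0. Lengths are in m, angles in rad, forces in N, time in s.
With the tool pointing down it reaches from about 0.325 to 0.9 m from the base axis. Payload 6.1 kg.
Tool frame: the origin (TCP) lies on the mounting face of the last link; the fingertips stand 182 mm ahead of it and the grasp point (between the pads) lies 164 mm ahead of it; y points along the fingers, x is the direction in which the jaws open and shut, and the axes are right-handed (so a half turn about y gives the same grasp; the last joint's range is limited). The gripper opens to 87 mm and grips with 3 to 60 N. Pads are 19 mm wide; open, the fingers measure 117 mm over their backs; the gripper's body (75 mm by 190 mm) begins 51 mm behind the grasp point.
Start: joints at [1.038, 0.22, 1.526, -0, 1.395, -0.126], TCP at [0.247, 0.574, 0.405] pointing down, gripper open.
Joint ranges: [-2.98, 2.98], [-0.91, 2.08], [0.09, 2.57], [-1.24, 4.39], [0.2, 2.65], [-2.68, 2.68]. Speed limits (rad/s): [2.57, 2.57, 3.01, 3.14, 3.14, 3.14].

INTERFACE

Orientations are given as a unit quaternion [w, x, y, z].
In Python, from station import manip, camera, get_calibration, job gives the robot as it stands. The module is installed in compiled form; this text tells all that it offers.
- The arm moves only by the tool step_arm, never from a script. Its argument "deltas" is a list of rows, each an object with "angular": the turn, a rotation vector about the tool's x, y, z in rad, a list of three; "translation": the shift along the tool's x, y, z in m, a list of three; "gripper": the opening, from -1 (shut) to 1 (fully open). In form: [{"angular": [rx, ry, rz], "translation": [x, y, z], "gripper": gripper}, ...]. A call has 1 to 12 rows; each row is the pose to reach, as a shift and turn from the pose measured when the call began, along the tool's axes at that moment; what a row does not reach only later rows make up. A row lasts 1/10 s, in which the tool goes at most 50 mm and 8.59 degrees, less where a joint would pass 70% of its speed; a pose out of reach is approached as far as the arm can. A call with a gripper value outside its range is refused whole. The fingers move at their own pace and stop on an object; the grip force is fixed at half the most. Time passes only in rows, so rows that repeat a pose let the fingers close. It gives the time, the measured TCP pose, the force and the opening at its end, in the units of the state.
- manip.get_obs(): the state, without advancing time (a new reading comes with each control period).
- camera(name): name is "scene" or "top" or "wrist"; returns the picture (480x640x3 uint8, red, green, blue); there is no depth.
- get_calibration(name): a dict with "intrinsics" (3x3 intrinsics, pixels), "world_from_camera" (4x4, takes a point from camera to world coordinates); the wrist camera has in their place "tool_from_camera" (4x4, takes a point from camera to tool coordinates, whose origin is the TCP and whose axes are the tool frame's). Camera axes: x right, y up, looking along -z (the intrinsics and any distortion apply to the point x, -y, -z); pixel columns grow to the right and rows downward; lengths in m; the calibration is good to about 2 mm. A picture is of the moment at which its call begins: read the wrist's pose just before it. get_calibration takes no time and is no camera call.
- job.close_job(): hands the job in, once; it reports no verdict.
The state is a dict: "t": time; "joints": joint angles; "joint_vel": joint speeds; "tau": joint torques, N m; "eef_pos": TCP position; "eef_rot": TCP orientation; "contact_force": force on the tool from outside, world axes, zero at the start; "ft_torque": the same for the moment, N m; "finger_gap": finger opening in m.
Only numpy, scipy, OpenCV 4.12 (cv2) and the standard library are available. Lean on these libraries where they do the work, as an engineer would, in place of code of your own. Each camera call takes 0.05 s, during which the arm holds its last target.

## Working session

There is one attempt and no reset: what is moved stays moved. The work goes in short steps, Python scripts to look and compute and a tool call to move; the robot and the scene stay as the last step left them, time stands still between calls to the robot, and variables do not carry over. Pictures are saved under pics/ and viewed, and the job is handed in when it is done.

Besides the shell and the picture viewer there is one more tool, called after "Request:" in YAML: its name, and indented under it one key for each argument. step_arm: Moves the arm, as the interface text tells. Its arguments: {"type":"object","properties":{"deltas":{"type":"array","items":{"type":"object","properties":{"angular":{"type":"array","items":{"type":"number"}},"translation":{"type":"array","items":{"type":"number"}},"gripper":{"type":"number"}}}}},"required":["deltas"]}

```bash
mkdir -p pics; ls
python3 - <<'E'
from station import manip,camera,get_calibration
import cv2,numpy as np
np.set_printoptions(precision=4,suppress=True)
print(manip.get_obs())
for n in ["scene","top","wrist"]:
    print(n,get_calibration(n))
    cv2.imwrite(f"pics/{n}0.png",camera(n)[:,:,::-1])
E
```

```text
pics
{'t': 0.0, 'joints': array([ 1.0379,  0.2212,  1.5276,  0.    ,  1.3947, -0.1261]), 'joint_vel': array([ 0.0005, -0.003 , -0.001 ,  0.0024, -0.0003, -0.0011]), 'tau': array([ -0.0004, -49.4623, -38.7376,   0.0699,   0.0572,  -0.0001]), 'eef_pos': array([0.2471, 0.5738, 0.4037]), 'eef_rot': array([-0.5904,  0.591 ,  0.3881, -0.3893]), 'contact_force': array([ 0.4126, -0.3041, -0.5277]), 'ft_torque': array([0.0062, 0.0103, 0.0325]), 'finger_gap': 0.08712137728860611}
scene {'intrinsics': array([[606.3201,   0.    , 321.9151],
       [  0.    , 606.3201, 234.8859],
       [  0.    ,   0.    ,   1.    ]]), 'world_from_camera': array([[ 0.8168, -0.5017,  0.285 ,  0.8316],
       [ 0.5769,  0.7032, -0.4155, -0.3899],
       [ 0.0081,  0.5038,  0.8638,  1.0881],
       [ 0.    ,  0.    ,  0.    ,  1.    ]])}
top {'intrinsics': array([[515.3954,   0.    , 314.6128],
       [  0.    , 515.3954, 245.6277],
       [  0.    ,   0.    ,   1.    ]]), 'world_from_camera': array([[ 0.0035,  0.9932, -0.1168,  0.3571],
       [-1.    ,  0.0024, -0.0095,  0.0966],
       [-0.0091,  0.1168,  0.9931,  1.0264],
       [ 0.    ,  0.    ,  0.    ,  1.    ]])}
wrist {'intrinsics': array([[364.5753,   0.    , 322.5034],
       [  0.    , 364.5753, 236.2837],
       [  0.    ,   0.    ,   1.    ]]), 'tool_from_camera': array([[ 1.    , -0.0008,  0.0003, -0.0002],
       [ 0.0005,  0.2985, -0.9544,  0.019 ],
       [ 0.0007,  0.9544,  0.2985,  0.0826],
       [ 0.    ,  0.    ,  0.    ,  1.    ]])}
```

View pics/scene0.png

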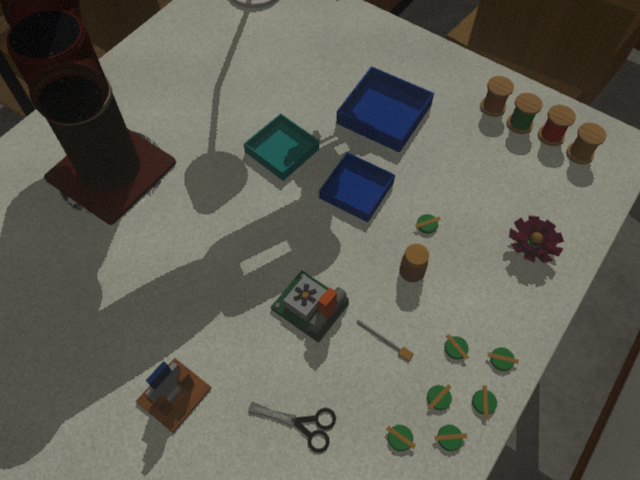

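View pics/top0.png

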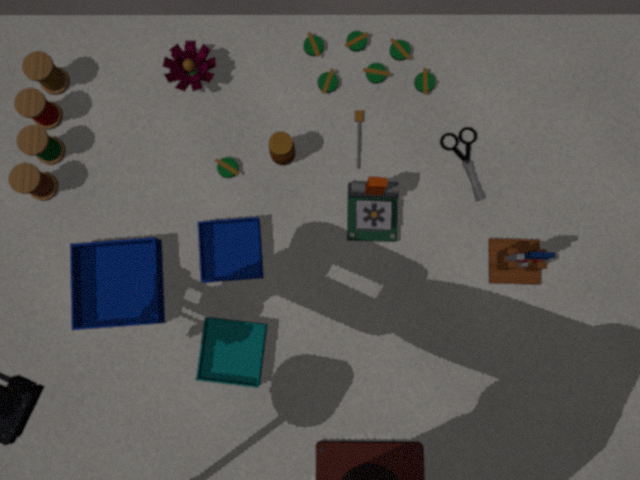

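View pics/wrist0.png

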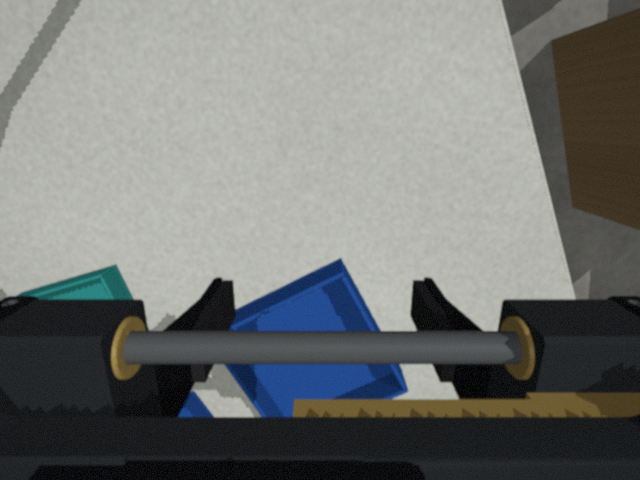

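```bash
cat > h.py <<'E'
import numpy as np,cv2
from scipy.spatial.transform import Rotation as R
from station import manip,camera,get_calibration
np.set_printoptions(precision=4,suppress=True)
CAL={n:get_calibration(n) for n in ["scene","top","wrist"]}
def Twt(o=None):
    o=o or manip.get_obs(); T=np.eye(4); q=o['eef_rot']
    T[:3,:3]=R.from_quat([q[1],q[2],q[3],q[0]]).as_matrix(); T[:3,3]=o['eef_pos']; return T
def Twc(n,T=None):
    return CAL[n]['world_from_camera'] if n!='wrist' else (Twt() if T is None else T)@CAL[n]['tool_from_camera']
def ray(n,uv,T=None):
    W=Twc(n,T); K=CAL[n]['intrinsics']; uv=np.atleast_2d(uv)
    d=np.c_[(uv[:,0]-K[0,2])/K[0,0],-(uv[:,1]-K[1,2])/K[1,1],-np.ones(len(uv))]@W[:3,:3].T
    return W[:3,3],d
def plane(n,uv,z,T=None):
    o,d=ray(n,uv,T); return o+d*((z-o[2])/d[:,2])[:,None]
def proj(n,P,T=None):
    W=np.linalg.inv(Twc(n,T)); K=CAL[n]['intrinsics']; P=np.atleast_2d(P)
    p=P@W[:3,:3].T+W[:3,3]; return np.c_[K[0,0]*p[:,0]/-p[:,2]+K[0,2],K[1,1]*p[:,1]/p[:,2]+K[1,2]]
def crop(img,x0,y0,w,h,s): return cv2.resize(img[y0:y0+h,x0:x0+w],None,fx=s,fy=s,interpolation=cv2.INTER_CUBIC)
E
python3 - <<'E'
from h import *
print(Twt())
t=cv2.imread("pics/top0.png");s=cv2.imread("pics/scene0.png")
a=np.hstack([crop(t,330,160,80,100,5),crop(t,475,215,80,100,5)])
b=np.hstack([crop(s,262,258,96,96,4),crop(s,130,350,96,96,4)])
cv2.imwrite("pics/ct.png",a);cv2.imwrite("pics/cs.png",b)
E
```

```text
[[ 0.3957 -0.0008 -0.9184  0.2472]
 [ 0.9184 -0.0013  0.3957  0.5738]
 [-0.0015 -1.      0.0002  0.4039]
 [ 0.      0.      0.      1.    ]]
```

View pics/ct.png

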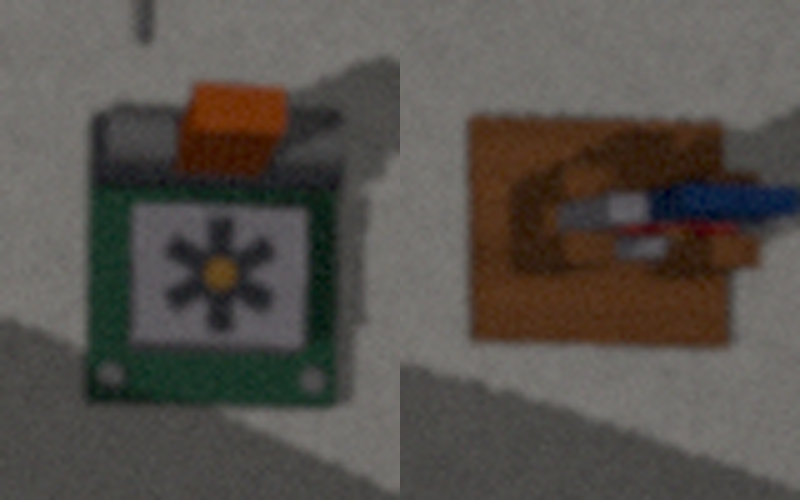

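View pics/cs.png

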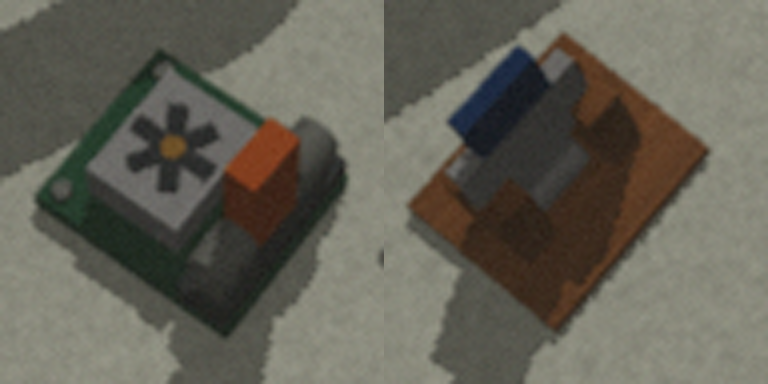

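Run:
```python
from h import *
# block corners in order: far-left, far-right, near-right, near-left (robot view)
bt=np.array([[130,203],[308,207],[308,347],[132,350]])/5+[330,160]
bs=np.array([[182,66+0],[268,131],[182,235],[88,170]])/4+[262,258]
def quad(P,n):
    c=P.mean(0); y=(P[0]-P[1]+P[3]-P[2]); x=(P[0]-P[3]+P[1]-P[2])
    print(n,c,'yaw x',np.arctan2(x[1],x[0]),'yaw y',np.arctan2(-y[0],y[1]),'size',np.linalg.norm(x)/2,np.linalg.norm(y)/2)
quad(plane('top',bt,.04),'block top')
# rack base top? thickness unknown; near corners etc. use z=.01
rt=np.array([[470,116],[722,120],[730,346],[470,340]])/5+[475-80,215]
quad(plane('top',rt,.012),'rack top')
rs=np.array([[325,150],[182-0,330],[27,207],[180,33]])/4+[130,350]
t=cv2.imread("pics/top0.png");s=cv2.imread("pics/scene0.png")
for n,im in (('top',t),('scene',s)):
    hsv=cv2.cvtColor(im,cv2.COLOR_BGR2HSV)
    for name,lo,hi in (('orange',(5,180,120),(14,255,255)),('rackwood',(8,110,40),(16,255,255)),('blue',(105,150,40),(125,255,255)),('green',(65,100,30),(85,255,255))):
        m=cv2.inRange(hsv,np.array(lo),np.array(hi))
        k,l,st,ce=cv2.connectedComponentsWithStats(m)
        for i in range(1,k):
            if st[i,4]>60:
                c=max(cv2.findContours((l==i).astype(np.uint8),0,1)[0],key=cv2.contourArea)
                r=cv2.minAreaRect(c)
                print(n,name,st[i],ce[i],'rect',np.round(cv2.boxPoints(r),1).tolist())
```

```text
block top [ 0.5326 -0.0086  0.04  ] yaw x -0.0029336103831340103 yaw y -0.0011087624523994808 size 0.0564109755378693 0.068554296443183
rack top [ 0.4469 -0.2873  0.012 ] yaw x -0.02401720081208769 yaw y -0.016921293538313557 size 0.08888736907669757 0.10033169519304333
top rackwood [ 23  52  31  33 536] [37.5019 66.1791] rect [[17.700000762939453, 69.5], [33.099998474121094, 46.400001525878906], [57.29999923706055, 62.5], [41.900001525878906, 85.5999984741211]]
top rackwood [ 43  71  26  23 118] [58.2119 85.6864] rect [[42.5, 86.4000015258789], [62.79999923706055, 69.5], [72.9000015258789, 81.5999984741211], [52.599998474121094, 98.5]]
top rackwood [ 15  89  32  29 561] [ 29.861  102.5633] rect [[9.5, 102.5], [29.5, 82.5], [50.0, 103.0], [30.0, 123.0]]
top rackwood [ 17 102  45  53 705] [ 35.8766 135.9674] rect [[12.0, 140.0], [51.5, 100.5], [71.5, 120.5], [32.0, 160.0]]
top rackwood [270 149  23  15 118] [279.6102 156.8051] rect [[270.0, 149.0], [292.0, 149.0], [292.0, 163.0], [270.0, 163.0]]
top rackwood [ 10 164  47  36 751] [ 29.1372 180.2996] rect [[4.900000095367432, 184.80000
[... 9038 characters left out ...]
351562], [394.20001220703125, 175.60000610351562], [372.6000061035156, 218.8000030517578]]
scene green [245 114  59  61 567] [271.1287 138.6314] rect [[241.39999389648438, 149.89999389648438], [271.8999938964844, 107.19999694824219], [308.3999938964844, 133.3000030517578], [277.8999938964844, 175.89999389648438]]
scene green [296 132  23  17 114] [308.2281 140.    ] rect [[295.79998779296875, 141.1999969482422], [303.20001220703125, 130.1999969482422], [321.70001220703125, 142.5], [314.29998779296875, 153.5]]
scene green [279 160  23  20  81] [290.8765 168.8519] rect [[277.6000061035156, 174.39999389648438], [297.5, 157.0], [302.5, 162.6999969482422], [282.6000061035156, 180.10000610351562]]
```

```bash
cat >> h.py <<'E'
def Rt(yaw): # tool pointing down, tool x at yaw
    c,s=np.cos(yaw),np.sin(yaw); return np.array([[c,0,-s],[s,0,c],[0,-1,0]])
def go(pos,yaw,T=None):
    T=Twt() if T is None else T
    print('angular',np.round(R.from_matrix(T[:3,:3].T@Rt(yaw)).as_rotvec(),4),'transl',np.round(T[:3,:3].T@(np.array(pos)-T[:3,3]),4))
E
python3 -c "
from h import *
go([.56,-.07,.36],0)
print(plane('top',[[376.8,182.4]],.101),plane('top',[[540,255]],.137),plane('top',[[231,249.5]],.03))
"
```

```text
angular [ 0.0007  1.164  -0.0015] transl [-0.4674  0.0445 -0.542 ]
[[ 0.5829 -0.0081  0.101 ]] [[ 0.4464 -0.2842  0.137 ]] [[0.4663 0.269  0.03  ]]
```

Request:
step_arm:
  deltas:
    - {"angular":[0,1.164,0],"translation":[-0.467,0.0445,-0.542],"gripper":1}
    - {"angular":[0,1.164,0],"translation":[-0.467,0.0445,-0.542],"gripper":1}
    - {"angular":[0,1.164,0],"translation":[-0.467,0.0445,-0.542],"gripper":1}
    - {"angular":[0,1.164,0],"translation":[-0.467,0.0445,-0.542],"gripper":1}
    - {"angular":[0,1.164,0],"translation":[-0.467,0.0445,-0.542],"gripper":1}
    - {"angular":[0,1.164,0],"translation":[-0.467,0.0445,-0.542],"gripper":1}
    - {"angular":[0,1.164,0],"translation":[-0.467,0.0445,-0.542],"gripper":1}
    - {"angular":[0,1.164,0],"translation":[-0.467,0.0445,-0.542],"gripper":1}
    - {"angular":[0,1.164,0],"translation":[-0.467,0.0445,-0.542],"gripper":1}
    - {"angular":[0,1.164,0],"translation":[-0.467,0.0445,-0.542],"gripper":1}
    - {"angular":[0,1.164,0],"translation":[-0.467,0.0445,-0.542],"gripper":1}
    - {"angular":[0,1.164,0],"translation":[-0.467,0.0445,-0.542],"gripper":1}

```text
t: 1.35
eef_pos: [0.5095, 0.0334, 0.3671]
eef_rot: [-0.707, 0.708, -0.0, -0.0]
contact_force: [1.1, 0.2, 0.2]
finger_gap: 0.0872
```

```bash
python3 -c "
from h import *
print(Twt());go([.56,-.07,.36],0)"
```

```text
[[ 1.     -0.0005  0.0002  0.5095]
 [-0.0002 -0.0012  1.      0.0334]
 [-0.0005 -1.     -0.0012  0.3671]
 [ 0.      0.      0.      1.    ]]
angular [ 0.0012 -0.0002 -0.0005] transl [ 0.0506  0.0072 -0.1034]
```

Request:
step_arm:
  deltas:
    - {"angular":[0,0,0],"translation":[0.05,0.007,-0.103],"gripper":1}
    - {"angular":[0,0,0],"translation":[0.05,0.007,-0.103],"gripper":1}
    - {"angular":[0,0,0],"translation":[0.05,0.007,-0.103],"gripper":1}
    - {"angular":[0,0,0],"translation":[0.05,0.007,-0.103],"gripper":1}
    - {"angular":[0,0,0],"translation":[0.05,0.007,-0.103],"gripper":1}

```text
t: 1.85
eef_pos: [0.5591, -0.0692, 0.3597]
eef_rot: [-0.707, 0.707, -0.001, -0.0]
contact_force: [-1.1, 0.6, 0.2]
finger_gap: 0.0872
```

```bash
python3 -c "
from h import *
T=Twt();np.save('T1.npy',T);print(T[:3,3])
cv2.imwrite('pics/w1.png',camera('wrist')[:,:,::-1])"
```

```text
[ 0.5591 -0.0692  0.3597]
```

View pics/w1.png

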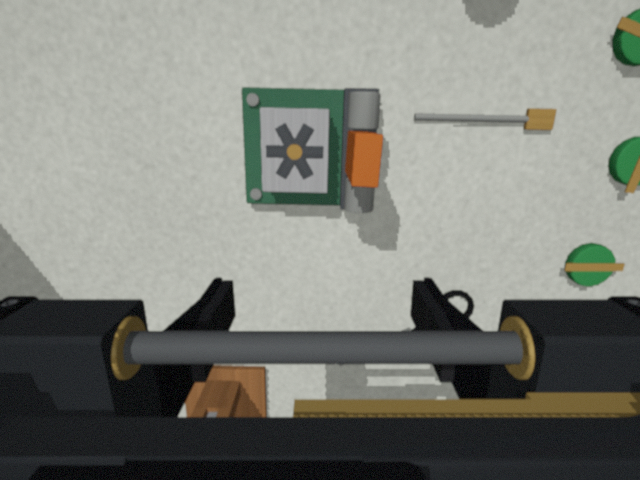

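Run:
```python
from h import *
im=cv2.imread('pics/w1.png')
c=crop(im,235,80,160,140,5);cv2.imwrite('pics/w1c.png',c)
hsv=cv2.cvtColor(im,cv2.COLOR_BGR2HSV)
m=cv2.inRange(hsv,np.array((4,180,60)),np.array((14,255,255)));m[:,:330]=0;m[:,400:]=0;m[230:]=0
print(cv2.boundingRect(m), [np.median(hsv[:,:,2][m>0])])
```

```text
(346, 132, 36, 55) [np.float64(179.0)]
```

View pics/w1c.png

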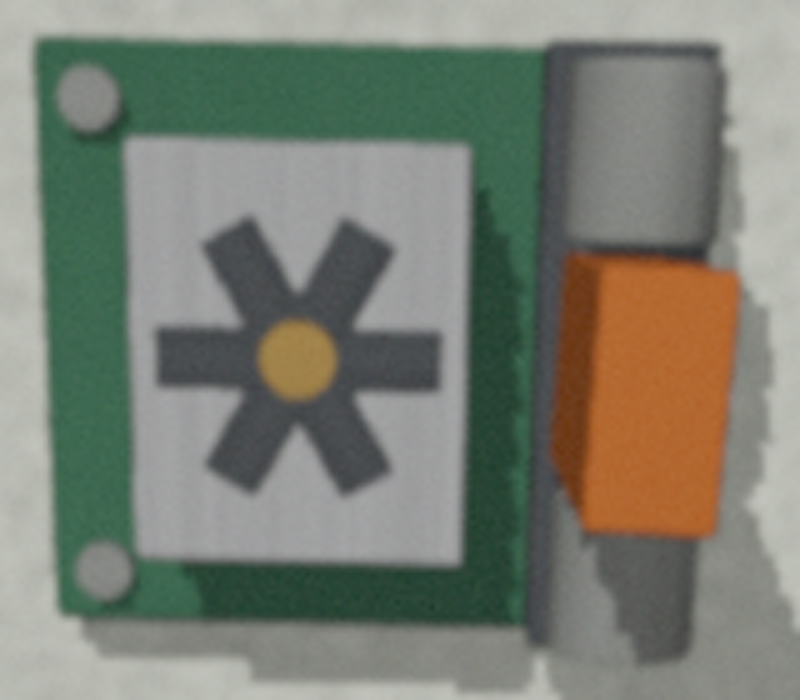

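```bash
cat >> h.py <<'E'
def quad(P,n):
    c=P.mean(0); y=(P[0]-P[1]+P[3]-P[2]); x=(P[0]-P[3]+P[1]-P[2])
    print(n,c,'yaw x %.4f yaw y %.4f size %.4f %.4f'%(np.arctan2(x[1],x[0]),np.arctan2(-y[0],y[1]),np.linalg.norm(x)/2,np.linalg.norm(y)/2))
E
python3 - <<'E'
from h import *
T=np.load('T1.npy')
f=lambda a:np.array(a)/5+[235,80]-0.4
quad(plane('wrist',f([[472,145],[463,566],[134,556],[122,137]]),.04,T),'block')
quad(plane('wrist',f([[740,275],[716,537],[585,530],[602,258]]),.101,T),'spacer')
print(plane('wrist',f([[298,360]]),.04,T),'flower')
print(plane('wrist',f([[38,40],[62,612]]),.012,T),'base near corners')
# knuckle L silhouettes: tops ~ z .06 ends
print(plane('wrist',f([[640,58],[640,244]]),.06,T),'knuckle L ends top')
E
```

```text
block [ 0.5354 -0.0093  0.04  ] yaw x -0.0261 yaw y -0.0196 size 0.0546 0.0660
spacer [ 0.5869 -0.0104  0.101 ] yaw x -0.0857 yaw y -0.0421 size 0.0175 0.0340
[[ 0.5354 -0.0096  0.04  ]] flower
[[ 0.4908  0.0407  0.012 ]
 [ 0.4888 -0.0569  0.012 ]] base near corners
[[0.587  0.0342 0.06  ]
 [0.5878 0.0086 0.06  ]] knuckle L ends top
```

```bash
python3 -c "
from h import *
go([.5869,-.0104,.30],-.045)"
```

```text
angular [ 0.0003  0.0454 -0.0015] transl [0.028  0.0599 0.0582]
```

Request:
step_arm:
  deltas:
    - {"angular":[0,0.045,-0.0015],"translation":[0.028,0.055,0.058],"gripper":1}
    - {"angular":[0,0.045,-0.0015],"translation":[0.028,0.06,0.058],"gripper":1}
    - {"angular":[0,0.045,-0.0015],"translation":[0.028,0.06,0.058],"gripper":1}
    - {"angular":[0,0.045,-0.0015],"translation":[0.028,0.085,0.058],"gripper":1}
    - {"angular":[0,0.045,-0.0015],"translation":[0.028,0.111,0.058],"gripper":1}
    - {"angular":[0,0.045,-0.0015],"translation":[0.028,0.111,0.058],"gripper":1}
    - {"angular":[0,0.045,-0.0015],"translation":[0.028,0.111,0.058],"gripper":1}

```text
t: 2.6
eef_pos: [0.5865, -0.01, 0.2497]
eef_rot: [-0.707, 0.707, -0.015, 0.015]
contact_force: [0.3, 0.6, -0.0]
finger_gap: 0.087
```

```bash
python3 -c "
from h import *
T=Twt();print(T)
cv2.imwrite('pics/w2.png',camera('wrist')[:,:,::-1])"
```

```text
[[ 0.9991 -0.0003  0.0434  0.5865]
 [-0.0434 -0.0004  0.9991 -0.01  ]
 [-0.0003 -1.     -0.0004  0.2497]
 [ 0.      0.      0.      1.    ]]
```

View pics/w2.png

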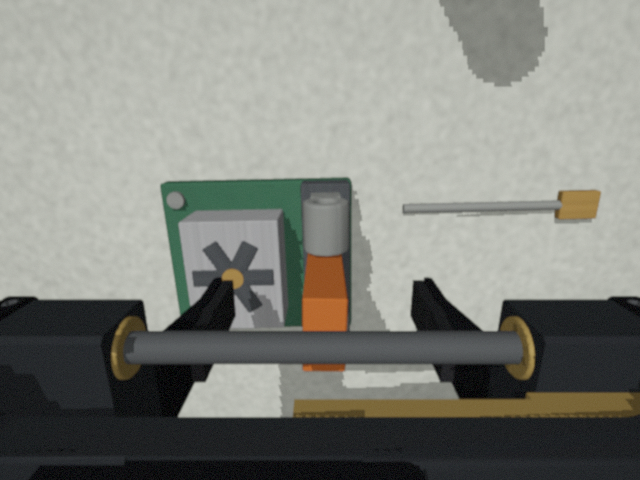

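The orange spacer sits centred between the open fingers at about (324, 320). I'll close on it now.

Request:
step_arm:
  deltas:
    - {"angular":[0,0,0],"translation":[0,0,0],"gripper":-1}
    - {"angular":[0,0,0],"translation":[0,0,0],"gripper":-1}
    - {"angular":[0,0,0],"translation":[0,0,0],"gripper":-1}
    - {"angular":[0,0,0],"translation":[0,0,0],"gripper":-1}
    - {"angular":[0,0,0],"translation":[0,0,0],"gripper":-1}
    - {"angular":[0,0,0],"translation":[0,0,0],"gripper":-1}
    - {"angular":[0,0,0],"translation":[0,0,0],"gripper":-1}
    - {"angular":[0,0,0],"translation":[0,0,0],"gripper":-1}

```text
t: 3.45
eef_pos: [0.5871, -0.0102, 0.2506]
eef_rot: [-0.707, 0.707, -0.015, 0.016]
contact_force: [-0.5, 1.2, -0.0]
finger_gap: 0.0309
```

Request:
step_arm:
  deltas:
    - {"angular":[0,0,0],"translation":[0,0,0],"gripper":-1}
    - {"angular":[0,0,0],"translation":[0,0,0],"gripper":-1}
    - {"angular":[0,0,0],"translation":[0,0,0],"gripper":-1}
    - {"angular":[0,0,0],"translation":[0,0,0],"gripper":-1}

```text
t: 3.85
eef_pos: [0.5871, -0.0102, 0.2505]
eef_rot: [-0.707, 0.707, -0.015, 0.016]
contact_force: [0.5, 0.5, -0.1]
finger_gap: 0.0177
```

Request:
step_arm:
  deltas:
    - {"angular":[0,0,0],"translation":[0,-0.015,0],"gripper":-1}
    - {"angular":[0,0,0],"translation":[0,-0.035,0],"gripper":-1}
    - {"angular":[0,0,0],"translation":[0,-0.06,0],"gripper":-1}
    - {"angular":[0,0,0],"translation":[0,-0.09,0],"gripper":-1}
    - {"angular":[0,0,0],"translation":[0,-0.1,0],"gripper":-1}
    - {"angular":[0,0,0],"translation":[0,-0.1,0],"gripper":-1}

```text
t: 4.45
eef_pos: [0.5876, -0.0103, 0.3533]
eef_rot: [-0.707, 0.707, -0.013, 0.018]
contact_force: [-0.0, 0.1, -0.2]
finger_gap: 0.0176
```

```bash
python3 -c "
from h import *
print(manip.get_obs()['finger_gap'])
go([.466,.269,.35],-.045)
print(plane('top',[[197.2,221.2],[258.3,216.8],[262.7,277.2],[201.5,281.5]],.03))"
```

```text
0.017647951154452567
angular [0.0011 0.0012 0.0065] transl [-0.1338  0.0021  0.2737]
[[0.522  0.3367 0.03  ]
 [0.531  0.2168 0.03  ]
 [0.4125 0.2064 0.03  ]
 [0.4039 0.3248 0.03  ]]
```

Request:
step_arm:
  deltas:
    - {"angular":[0,0,0.006],"translation":[-0.134,0,0.274],"gripper":-1}
    - {"angular":[0,0,0.006],"translation":[-0.134,0,0.274],"gripper":-1}
    - {"angular":[0,0,0.006],"translation":[-0.134,0,0.274],"gripper":-1}
    - {"angular":[0,0,0.006],"translation":[-0.134,0,0.274],"gripper":-1}
    - {"angular":[0,0,0.006],"translation":[-0.134,0,0.274],"gripper":-1}
    - {"angular":[0,0,0.006],"translation":[-0.134,0,0.274],"gripper":-1}
    - {"angular":[0,0,0.006],"translation":[-0.134,0,0.274],"gripper":-1}
    - {"angular":[0,0,0.006],"translation":[-0.134,0,0.274],"gripper":-1}
    - {"angular":[0,0,0.006],"translation":[-0.134,0.04,0.274],"gripper":-1}
    - {"angular":[0,0,0.006],"translation":[-0.134,0.08,0.274],"gripper":-1}
    - {"angular":[0,0,0.006],"translation":[-0.134,0.1,0.274],"gripper":-1}
    - {"angular":[0,0,0.006],"translation":[-0.134,0.112,0.274],"gripper":-1}

```text
t: 5.65
eef_pos: [0.466, 0.2671, 0.2368]
eef_rot: [-0.706, 0.708, -0.018, 0.015]
contact_force: [-0.1, -0.3, -0.0]
finger_gap: 0.018
```

```bash
python3 -c "
from h import *
go([.466,.269,.2305],-.045)
cv2.imwrite('pics/w3.png',camera('wrist')[:,:,::-1])"
```

```text
angular [ 0.0037 -0.0008 -0.004 ] transl [-0.0001  0.0063  0.0019]
```

View pics/w3.png

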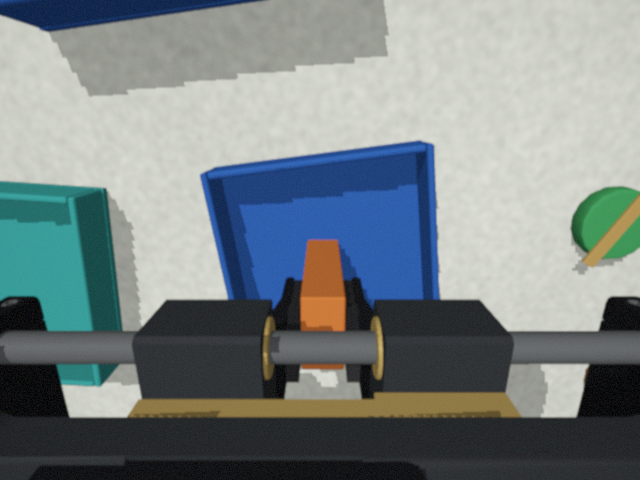

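The spacer, at about (323, 300), is inside the smaller blue tray. I'll set it down.

Request:
step_arm:
  deltas:
    - {"angular":[0,0,0],"translation":[0,0.003,0],"gripper":-1}
    - {"angular":[0,0,0],"translation":[0,0.006,0],"gripper":-1}
    - {"angular":[0,0,0],"translation":[0,0.007,0],"gripper":-1}
    - {"angular":[0,0,0],"translation":[0,0.007,0],"gripper":-1}

```text
t: 6.1
eef_pos: [0.4662, 0.2672, 0.2299]
eef_rot: [-0.706, 0.708, -0.017, 0.015]
contact_force: [0.4, 0.9, -0.2]
finger_gap: 0.0176
```

Request:
step_arm:
  deltas:
    - {"angular":[0,0,0],"translation":[0,0.001,0],"gripper":-1}
    - {"angular":[0,0,0],"translation":[0,0.002,0],"gripper":-1}
    - {"angular":[0,0,0],"translation":[0,0.002,0],"gripper":-1}

```text
t: 6.4
eef_pos: [0.4664, 0.2674, 0.2284]
eef_rot: [-0.706, 0.708, -0.017, 0.015]
contact_force: [0.5, 0.1, 1.7]
finger_gap: 0.018
```

Request:
step_arm:
  deltas:
    - {"angular":[0,0,0],"translation":[0,0,0],"gripper":0}
    - {"angular":[0,0,0],"translation":[0,0,0],"gripper":0}
    - {"angular":[0,0,0],"translation":[0,0,0],"gripper":0}
    - {"angular":[0,0,0],"translation":[0,0,0],"gripper":0}
    - {"angular":[0,0,0],"translation":[0,0,0],"gripper":0}
    - {"angular":[0,0,0],"translation":[0,-0.02,0],"gripper":0}
    - {"angular":[0,0,0],"translation":[0,-0.06,0],"gripper":0}
    - {"angular":[0,0,0],"translation":[0,-0.11,0],"gripper":0}
    - {"angular":[0,0,0],"translation":[0,-0.15,0],"gripper":0.3}
    - {"angular":[0,0,0],"translation":[0,-0.15,0],"gripper":0.3}

```text
t: 7.4
eef_pos: [0.4686, 0.2686, 0.3859]
eef_rot: [0.708, -0.706, 0.013, -0.019]
contact_force: [0.8, -0.1, 0.4]
finger_gap: 0.0523
```

```bash
python3 -c "
from h import *
cv2.imwrite('pics/w4.png',camera('wrist')[:,:,::-1])
go([.44,-.34,.39],-.02)"
```

```text
angular [-0.0004 -0.0256  0.005 ] transl [ 0.     -0.0078 -0.6089]
```

View pics/w4.png

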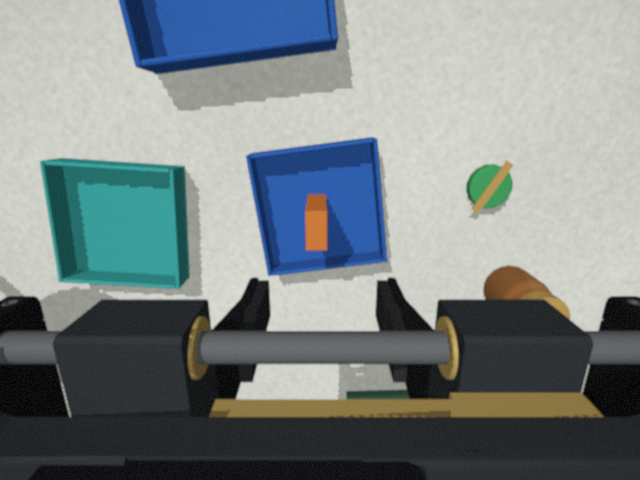

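Spacer stands in the smaller blue tray at (316, 222), beside but distinct from the turquoise one (125, 220). Next I'll look at the rack.

Request:
step_arm:
  deltas:
    - {"angular":[0,-0.026,0.005],"translation":[0,-0.008,-0.609],"gripper":0.3}
    - {"angular":[0,-0.026,0.005],"translation":[0,-0.008,-0.609],"gripper":0.3}
    - {"angular":[0,-0.026,0.005],"translation":[0,-0.008,-0.609],"gripper":0.3}
    - {"angular":[0,-0.026,0.005],"translation":[0,-0.008,-0.609],"gripper":0.3}
    - {"angular":[0,-0.026,0.005],"translation":[0,-0.008,-0.609],"gripper":0.3}
    - {"angular":[0,-0.026,0.005],"translation":[0,-0.008,-0.609],"gripper":0.3}
    - {"angular":[0,-0.026,0.005],"translation":[0,-0.008,-0.609],"gripper":0.3}
    - {"angular":[0,-0.026,0.005],"translation":[0,-0.008,-0.609],"gripper":0.3}
    - {"angular":[0,-0.026,0.005],"translation":[0,-0.008,-0.609],"gripper":0.3}
    - {"angular":[0,-0.026,0.005],"translation":[0,-0.008,-0.609],"gripper":0.3}
    - {"angular":[0,-0.026,0.005],"translation":[0,-0.008,-0.609],"gripper":0.3}
    - {"angular":[0,-0.026,0.005],"translation":[0,-0.008,-0.609],"gripper":0.3}

```text
t: 8.65
eef_pos: [0.4394, -0.3333, 0.3881]
eef_rot: [0.708, -0.706, 0.008, -0.006]
contact_force: [1.1, 1.2, 0.5]
finger_gap: 0.0565
```

Request:
step_arm:
  deltas:
    - {"angular":[0,0,0],"translation":[0,0,-0.046],"gripper":0.3}
    - {"angular":[0,0,0],"translation":[0,0,-0.046],"gripper":0.3}
    - {"angular":[0,0,0],"translation":[0,0,-0.046],"gripper":0.3}

```text
t: 8.95
eef_pos: [0.4378, -0.3798, 0.3855]
eef_rot: [0.709, -0.705, 0.009, -0.006]
contact_force: [-0.7, -0.4, 0.2]
finger_gap: 0.057
```

```bash
python3 -c "
from h import *
T=Twt();np.save('T5.npy',T);print(T)
cv2.imwrite('pics/w5.png',camera('wrist')[:,:,::-1])"
```

```text
[[ 0.9997 -0.0045  0.0223  0.4378]
 [-0.0223  0.006   0.9997 -0.3798]
 [-0.0046 -1.      0.0059  0.3855]
 [ 0.      0.      0.      1.    ]]
```

View pics/w5.png

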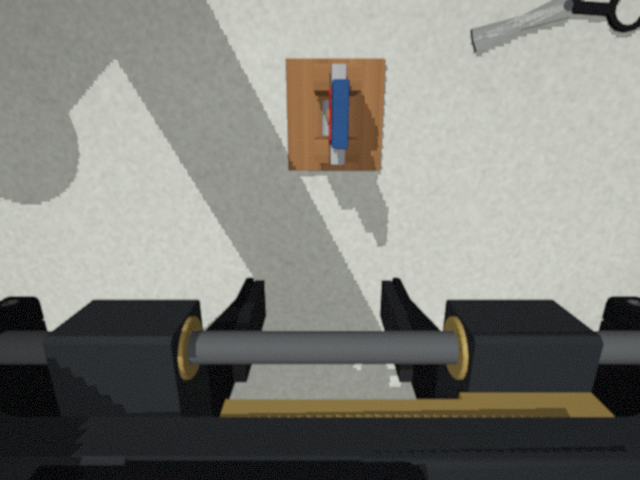

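Run:
```python
from h import *
im=cv2.imread('pics/w5.png')
cv2.imwrite('pics/w5c.png',crop(im,275,50,125,130,6)[:600*1])
hsv=cv2.cvtColor(im,cv2.COLOR_BGR2HSV)
m=cv2.inRange(hsv,np.array((105,120,30)),np.array((125,255,255)));m[200:]=0
c=max(cv2.findContours(m,0,1)[0],key=cv2.contourArea)
print(cv2.minAreaRect(c),cv2.boxPoints(cv2.minAreaRect(c)))
```

```text
((340.0, 113.5), (67.0, 16.0), 90.0) [[332.  80.]
 [348.  80.]
 [348. 147.]
 [332. 147.]]
```

View pics/w5c.png

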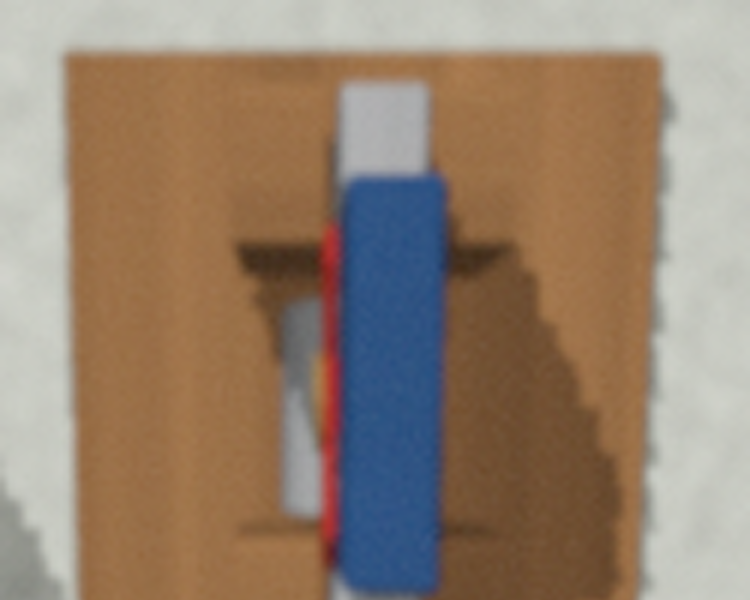

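Run:
```python
from h import *
T=np.load('T5.npy')
f=lambda a:np.array(a)/6+[275,50]-.4
quad(plane('wrist',f([[447,178],[439,593],[340,589],[345,178]]),.137,T),'tab')
print(plane('wrist',f([[342,82],[428,82]]),.102,T))
im=cv2.imread('pics/w5.png'); hsv=cv2.cvtColor(im,cv2.COLOR_BGR2HSV)
# base edges: left & right edges by scanline on saturation
for z in (.012,.02):
  L=[];Rr=[]
  for r in list(range(70,160,4)):
    w=np.where(hsv[r,270:400,1]>90)[0]+270
    L.append([w[0]-.5,r]);Rr.append([w[-1]+.5,r])
  for e in (L,Rr):
    P=plane('wrist',e,z,T); p=np.polyfit(P[:,1],P[:,0],1); print(z,'edge x at y=-.285',np.polyval(p,-.285),'yaw',-np.arctan(p[0]))
```

```text
tab [ 0.4488 -0.292   0.137 ] yaw x -0.0416 yaw y -0.0240 size 0.0100 0.0391
[[ 0.4449 -0.2587  0.102 ]
 [ 0.4544 -0.2589  0.102 ]]
0.012 edge x at y=-.285 0.4052588454786243 yaw -0.025625171556337836
0.012 edge x at y=-.285 0.4928176928027895 yaw -0.02451655807610594
0.02 edge x at y=-.285 0.4060322113554807 yaw -0.025625171556337284
0.02 edge x at y=-.285 0.4916173213980678 yaw -0.024516558076104093
```

```bash
python3 -c "
from h import *
go([.4489,-.2917,.335],-.025)"
```

```text
angular [-0.0054  0.0044 -0.0041] transl [0.0091 0.0515 0.087 ]
```

Request:
step_arm:
  deltas:
    - {"angular":[-0.0054,0.0044,-0.0041],"translation":[0.009,0.0515,0.087],"gripper":0.0}
    - {"angular":[-0.0054,0.0044,-0.0041],"translation":[0.009,0.0515,0.087],"gripper":0.0}
    - {"angular":[-0.0054,0.0044,-0.0041],"translation":[0.009,0.0515,0.087],"gripper":0.0}
    - {"angular":[-0.0054,0.0044,-0.0041],"translation":[0.009,0.0515,0.087],"gripper":0.0}
    - {"angular":[-0.0054,0.0044,-0.0041],"translation":[0.009,0.0515,0.087],"gripper":0.0}

```text
t: 9.5
eef_pos: [0.4493, -0.2915, 0.3361]
eef_rot: [-0.706, 0.708, -0.008, 0.009]
contact_force: [0.0, -0.6, -1.2]
finger_gap: 0.0442
```

```bash
python3 -c "
from h import *
go([.4489,-.2917,.288],-.025);T=Twt();print(T)
im=camera('wrist')[:,:,::-1].copy()
cv2.imwrite('pics/w6.png',im)"
```

```text
angular [0.0016 0.0014 0.0016] transl [-0.0004  0.0481 -0.0002]
[[ 0.9997  0.0015  0.0236  0.4493]
 [-0.0236 -0.0017  0.9997 -0.2915]
 [ 0.0016 -1.     -0.0016  0.3361]
 [ 0.      0.      0.      1.    ]]
```

View pics/w6.png

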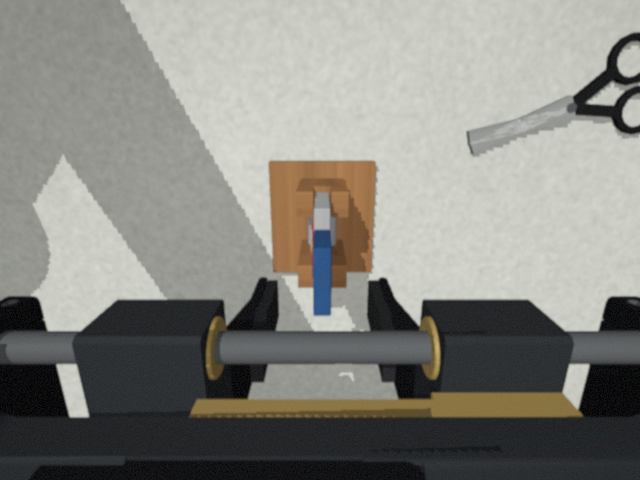

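The blue tab is centred between the fingers at (322, 270). I'll descend and grip.

Request:
step_arm:
  deltas:
    - {"angular":[0.0016,0.0014,0.0016],"translation":[0,0.02,0],"gripper":0.0}
    - {"angular":[0.0016,0.0014,0.0016],"translation":[0,0.04,0],"gripper":0.0}
    - {"angular":[0.0016,0.0014,0.0016],"translation":[0,0.048,0],"gripper":0.0}
    - {"angular":[0.0016,0.0014,0.0016],"translation":[0,0.048,0],"gripper":0.0}
    - {"angular":[0.0016,0.0014,0.0016],"translation":[0,0.048,0],"gripper":0.0}

```text
t: 10.05
eef_pos: [0.4496, -0.2928, 0.2893]
eef_rot: [-0.707, 0.707, -0.009, 0.01]
contact_force: [0.2, 0.1, 0.4]
finger_gap: 0.0439
```

```bash
python3 -c "
from h import *
go([.4489,-.2917,.288],-.025);print(Twt())"
```

```text
angular [ 0.0011 -0.0015  0.0013] transl [-0.0007  0.0013  0.0011]
[[ 0.9996  0.0013  0.0265  0.4496]
 [-0.0265 -0.0012  0.9996 -0.2928]
 [ 0.0013 -1.     -0.0011  0.2893]
 [ 0.      0.      0.      1.    ]]
```

Request:
step_arm:
  deltas:
    - {"angular":[0.0011,-0.0015,0.0013],"translation":[-0.0007,0.0013,0.0011],"gripper":0}
    - {"angular":[0.0011,-0.0015,0.0013],"translation":[-0.0007,0.0013,0.0011],"gripper":-1}
    - {"angular":[0.0011,-0.0015,0.0013],"translation":[-0.0007,0.0013,0.0011],"gripper":-1}
    - {"angular":[0.0011,-0.0015,0.0013],"translation":[-0.0007,0.0013,0.0011],"gripper":-1}
    - {"angular":[0.0011,-0.0015,0.0013],"translation":[-0.0007,0.0013,0.0011],"gripper":-1}
    - {"angular":[0.0011,-0.0015,0.0013],"translation":[-0.0007,0.0013,0.0011],"gripper":-1}
    - {"angular":[0.0011,-0.0015,0.0013],"translation":[-0.0007,0.0013,0.0011],"gripper":-1}
    - {"angular":[0.0011,-0.0015,0.0013],"translation":[-0.0007,0.0013,0.0011],"gripper":-1}
    - {"angular":[0.0011,-0.0015,0.0013],"translation":[-0.0007,0.0013,0.0011],"gripper":-1}

```text
t: 10.95
eef_pos: [0.4489, -0.2917, 0.288]
eef_rot: [0.707, -0.707, 0.009, -0.009]
contact_force: [-0.2, 0.6, 0.6]
finger_gap: 0.0097
```

```bash
python3 -c "
from h import *
T=Twt();np.save('Tgrip.npy',T);go([.4489,-.2917,.288],-.025);print(T)"
```

```text
angular [-0.     -0.0001  0.0001] transl [-0.  0.  0.]
[[ 0.9997  0.0001  0.0251  0.4489]
 [-0.0251  0.      0.9997 -0.2917]
 [ 0.0001 -1.      0.      0.288 ]
 [ 0.      0.      0.      1.    ]]
```

Request:
step_arm:
  deltas:
    - {"angular":[0,0,0],"translation":[0,-0.01,0],"gripper":-1}
    - {"angular":[0,0,0],"translation":[0,-0.02,0],"gripper":-1}
    - {"angular":[0,0,0],"translation":[0,-0.04,0],"gripper":-1}
    - {"angular":[0,0,0],"translation":[0,-0.06,0],"gripper":-1}
    - {"angular":[0,0,0],"translation":[0,-0.08,0],"gripper":-1}
    - {"angular":[0,0,0],"translation":[0,-0.1,0],"gripper":-1}
    - {"angular":[0,0,0],"translation":[0,-0.112,0],"gripper":-1}
    - {"angular":[0,0,0],"translation":[0,-0.112,0],"gripper":-1}
    - {"angular":[0,0,0],"translation":[0,-0.112,0],"gripper":-1}

```text
t: 11.85
eef_pos: [0.4488, -0.2916, 0.3998]
eef_rot: [0.707, -0.707, 0.009, -0.009]
contact_force: [-0.6, -0.3, -2.8]
finger_gap: 0.0096
```

```bash
python3 -c "
from h import *
go([.589,-.0106,.40],-.021);print(Twt(),manip.get_obs()['contact_force'])"
```

```text
angular [-0.0001 -0.0042 -0.    ] transl [ 0.1331 -0.0002  0.2845]
[[ 0.9997 -0.      0.0251  0.4488]
 [-0.0251  0.0001  0.9997 -0.2916]
 [-0.     -1.      0.0001  0.3998]
 [ 0.      0.      0.      1.    ]] [-0.5994 -0.3177 -2.8172]
```

Request:
step_arm:
  deltas:
    - {"angular":[0,-0.004,0],"translation":[0.008,0,0.018],"gripper":-1}
    - {"angular":[0,-0.004,0],"translation":[0.024,0,0.05],"gripper":-1}
    - {"angular":[0,-0.004,0],"translation":[0.042,0,0.09],"gripper":-1}
    - {"angular":[0,-0.004,0],"translation":[0.06,0,0.13],"gripper":-1}
    - {"angular":[0,-0.004,0],"translation":[0.08,0,0.17],"gripper":-1}
    - {"angular":[0,-0.004,0],"translation":[0.098,0,0.21],"gripper":-1}
    - {"angular":[0,-0.004,0],"translation":[0.114,0,0.245],"gripper":-1}
    - {"angular":[0,-0.004,0],"translation":[0.126,0,0.27],"gripper":-1}
    - {"angular":[0,-0.004,0],"translation":[0.132,0,0.282],"gripper":-1}
    - {"angular":[0,-0.004,0],"translation":[0.133,0,0.2845],"gripper":-1}
    - {"angular":[0,-0.004,0],"translation":[0.133,0,0.2845],"gripper":-1}
    - {"angular":[0,-0.004,0],"translation":[0.133,0,0.2845],"gripper":-1}

```text
t: 13.05
eef_pos: [0.5885, -0.0118, 0.3994]
eef_rot: [-0.707, 0.707, -0.008, 0.008]
contact_force: [0.2, -0.2, -0.5]
finger_gap: 0.0093
```

```bash
python3 -c "
from h import *
go([.589,-.0106,.40],-.021);T=Twt();np.save('T7.npy',T);print(T,manip.get_obs()['finger_gap'])
for n in ('wrist','scene','top'): cv2.imwrite('pics/%s7.png'%n,camera(n)[:,:,::-1])
w=cv2.imread('pics/wrist7.png');s=cv2.imread('pics/scene7.png');t=cv2.imread('pics/top7.png')
cv2.imwrite('pics/c7.png',np.hstack([crop(s,250,200,130,150,3),crop(t,320,120,130,150,3)]))
"
```

```text
angular [ 0.0004 -0.0013 -0.001 ] transl [ 0.0005 -0.0006  0.0012]
[[ 0.9998 -0.0011  0.0223  0.5885]
 [-0.0223 -0.0004  0.9998 -0.0118]
 [-0.001  -1.     -0.0004  0.3994]
 [ 0.      0.      0.      1.    ]] 0.009293032177718255
```

View pics/wrist7.png

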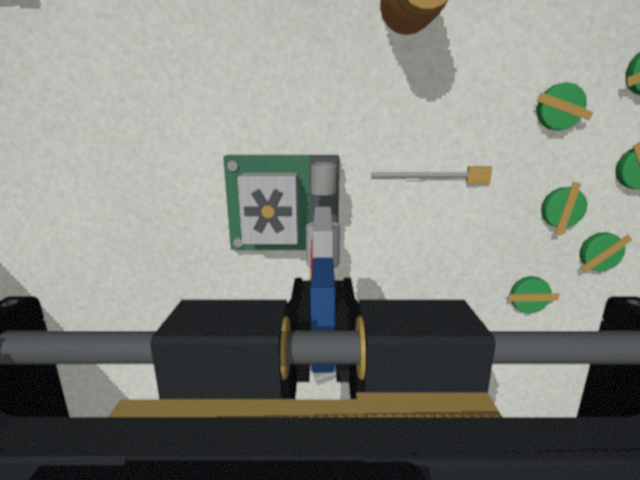

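View pics/c7.png

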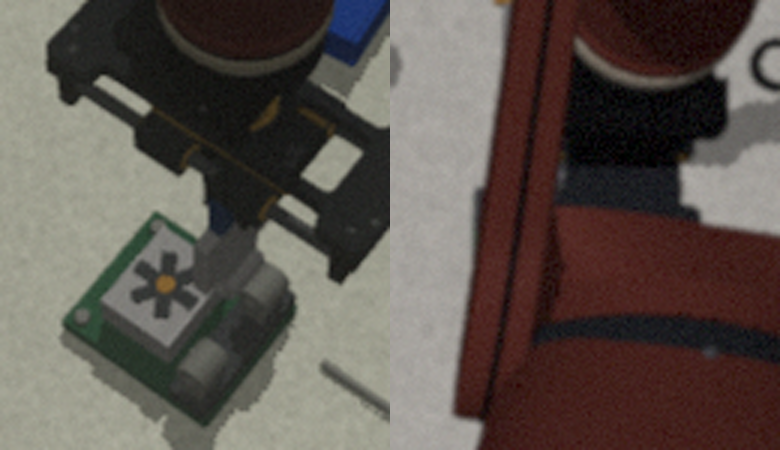

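Run:
```python
from h import *
T=np.load('T7.npy')
im=cv2.imread('pics/wrist7.png')
c=crop(im,200,130,160,120*2,4)
def leaf(p):return T[:3,:3]@np.array([p[0],.276-p[2],p[1]])+T[:3,3]
for p in [(5,33,90),(-5,33,90),(-5,20,90),(5,20,90),(5,20,125),(-5,20,125),(-5,33,36)]:
    uv=proj('wrist',leaf(np.array(p)/1e3),T)[0]; print(p,uv)
    q=tuple(((uv-[200,130]+.5)*4).astype(int)); cv2.drawMarker(c,q,(0,255,255),cv2.MARKER_CROSS,9,1)
# press points
a=np.array([.589,-.0106,0]);Rp=R.from_euler('z',-.021).as_matrix()
for p in [(0,19,60),(0,45,60),(-26,33,40),(-80,33,40),(-26,-33,40),(-80,-33,40),(-100,50,12)]:
    uv=proj('wrist',a+Rp@(np.array(p)/1e3),T)[0]
    q=tuple(((uv-[200,130]+.5)*4).astype(int)); cv2.drawMarker(c,q,(0,0,255),cv2.MARKER_CROSS,9,1)
cv2.imwrite('pics/w7c.png',c[:600])
```

```text
(5, 33, 90) [333.5705 230.2385]
(-5, 33, 90) [312.627 230.224]
(-5, 20, 90) [312.8248 255.7707]
(5, 20, 90) [333.311  255.7848]
(5, 20, 125) [335.7931 286.6754]
(-5, 20, 125) [310.5738 286.6581]
(-5, 33, 36) [314.8976 205.5235]
```

View pics/w7c.png

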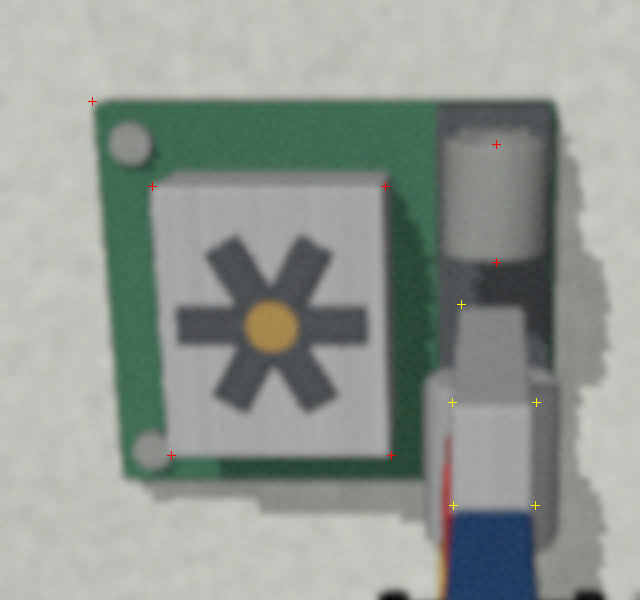

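The marks match: leaf upright, red side towards the block, seen above the gap. I'll correct the pose and lower it gently.

Request:
step_arm:
  deltas:
    - {"angular":[0.0004,-0.0013,-0.001],"translation":[0.0005,0,0.0012],"gripper":-1}
    - {"angular":[0.0004,-0.0013,-0.001],"translation":[0.0005,0.01,0.0012],"gripper":-1}
    - {"angular":[0.0004,-0.0013,-0.001],"translation":[0.0005,0.02,0.0012],"gripper":-1}
    - {"angular":[0.0004,-0.0013,-0.001],"translation":[0.0005,0.03,0.0012],"gripper":-1}
    - {"angular":[0.0004,-0.0013,-0.001],"translation":[0.0005,0.037,0.0012],"gripper":-1}
    - {"angular":[0.0004,-0.0013,-0.001],"translation":[0.0005,0.04,0.0012],"gripper":-1}
    - {"angular":[0.0004,-0.0013,-0.001],"translation":[0.0005,0.04,0.0012],"gripper":-1}

```text
t: 13.9
eef_pos: [0.589, -0.0104, 0.359]
eef_rot: [0.707, -0.707, 0.008, -0.007]
contact_force: [0.5, 0.3, -1.6]
finger_gap: 0.0099
```

```bash
python3 -c "
from h import *
go([.589,-.0106,.312],-.021);T=Twt();np.save('T8.npy',T);print(T)
for n in ('wrist','scene'): cv2.imwrite('pics/%s8.png'%n,camera(n)[:,:,::-1])
w=cv2.imread('pics/wrist8.png');s=cv2.imread('pics/scene8.png')
cv2.imwrite('pics/c8.png',np.hstack([crop(s,260,240,100,120,4),crop(w,270,170,100,120,4)]))
"
```

```text
angular [-0.0004 -0.0003 -0.0005] transl [ 0.0001  0.047  -0.0002]
[[ 0.9998 -0.0004  0.0213  0.589 ]
 [-0.0213  0.0004  0.9998 -0.0104]
 [-0.0005 -1.      0.0004  0.359 ]
 [ 0.      0.      0.      1.    ]]
```

View pics/c8.png

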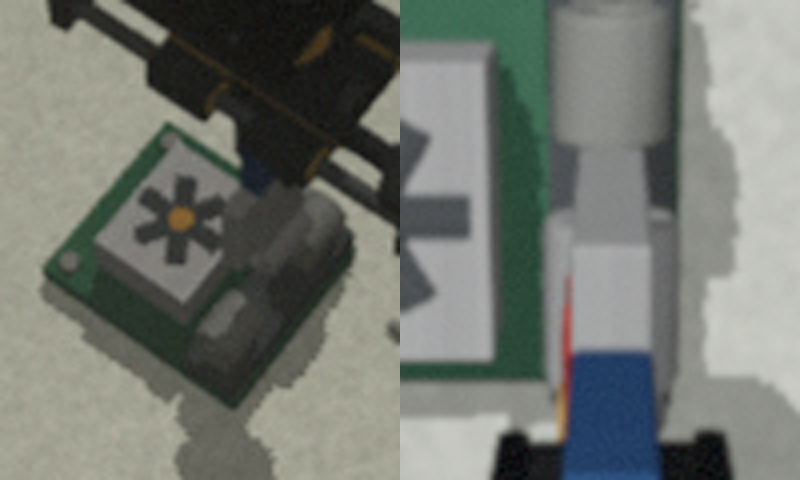

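The leaf's knuckle hangs above the gap. In the wrist view the plate centre (column about 611 of the crop) lines up with the knuckle centre (about 612). I'll continue down.

Request:
step_arm:
  deltas:
    - {"angular":[0,0,0],"translation":[0,0.004,0],"gripper":-1}
    - {"angular":[0,0,0],"translation":[0,0.009,0],"gripper":-1}
    - {"angular":[0,0,0],"translation":[0,0.014,0],"gripper":-1}
    - {"angular":[0,0,0],"translation":[0,0.019,0],"gripper":-1}
    - {"angular":[0,0,0],"translation":[0,0.024,0],"gripper":-1}
    - {"angular":[0,0,0],"translation":[0,0.027,0],"gripper":-1}

```text
t: 14.6
eef_pos: [0.5892, -0.0105, 0.3323]
eef_rot: [0.707, -0.707, 0.007, -0.008]
contact_force: [-0.5, 0.2, -2.4]
finger_gap: 0.01
```

```bash
python3 -c "
from h import *
go([.589,-.0106,.312],-.021);print(manip.get_obs()['contact_force'],manip.get_obs()['ft_torque'])"
```

```text
angular [-0.0003 -0.0003  0.0004] transl [-0.0002  0.0203 -0.0001]
[-0.4655  0.1598 -2.3656] [-0.0765  0.0205  0.0053]
```

Request:
step_arm:
  deltas:
    - {"angular":[0,0,0],"translation":[0,0.004,0],"gripper":-1}
    - {"angular":[0,0,0],"translation":[0,0.008,0],"gripper":-1}
    - {"angular":[0,0,0],"translation":[0,0.012,0],"gripper":-1}
    - {"angular":[0,0,0],"translation":[0,0.016,0],"gripper":-1}
    - {"angular":[0,0,0],"translation":[0,0.019,0],"gripper":-1}
    - {"angular":[0,0,0],"translation":[0,0.0203,0],"gripper":-1}
    - {"angular":[0,0,0],"translation":[0,0.0203,0],"gripper":-1}
    - {"angular":[0,0,0],"translation":[0,0.0203,0],"gripper":-1}

```text
t: 15.4
eef_pos: [0.5892, -0.0105, 0.3121]
eef_rot: [0.707, -0.707, 0.007, -0.008]
contact_force: [0.4, -0.4, -2.0]
finger_gap: 0.0099
```

Run:
```python
from h import *
go([.589,-.0106,.312],-.021);o=manip.get_obs();T=Twt(o);np.save('T9.npy',T);print(o['contact_force'],o['ft_torque'],o['finger_gap'])
for n in ('wrist','scene'): cv2.imwrite('pics/%s9.png'%n,camera(n)[:,:,::-1])
w=cv2.imread('pics/wrist9.png');s=cv2.imread('pics/scene9.png')
c=crop(w,270,170,100,120,5)
def leaf(p):return T[:3,:3]@np.array([p[0],.276-p[2],p[1]])+T[:3,3]
for p in [(5,33,90),(-5,33,90),(5,33,36),(-5,33,36)]:
    uv=proj('wrist',leaf(np.array(p)/1e3),T)[0]
    cv2.drawMarker(c,tuple(((uv-[270,170]+.5)*5).astype(int)),(0,255,255),cv2.MARKER_CROSS,9,1)
a=np.array([.589,-.0106,0]);Rp=R.from_euler('z',-.021).as_matrix()
for p in [(0,19,60),(0,45,60),(-26,33,40),(-26,-33,40)]:
    uv=proj('wrist',a+Rp@(np.array(p)/1e3),T)[0]
    cv2.drawMarker(c,tuple(((uv-[270,170]+.5)*5).astype(int)),(0,0,255),cv2.MARKER_CROSS,9,1)
b=crop(s,285,265,60,120,5)
cv2.imwrite('pics/c9.png',np.hstack([b,c]))
```

```text
angular [-0.0003 -0.0004  0.0007] transl [-0.0002  0.0001 -0.0001]
[ 0.4406 -0.4443 -2.0031] [-0.105   0.0605 -0.0314] 0.009939939496974763
```

View pics/c9.png

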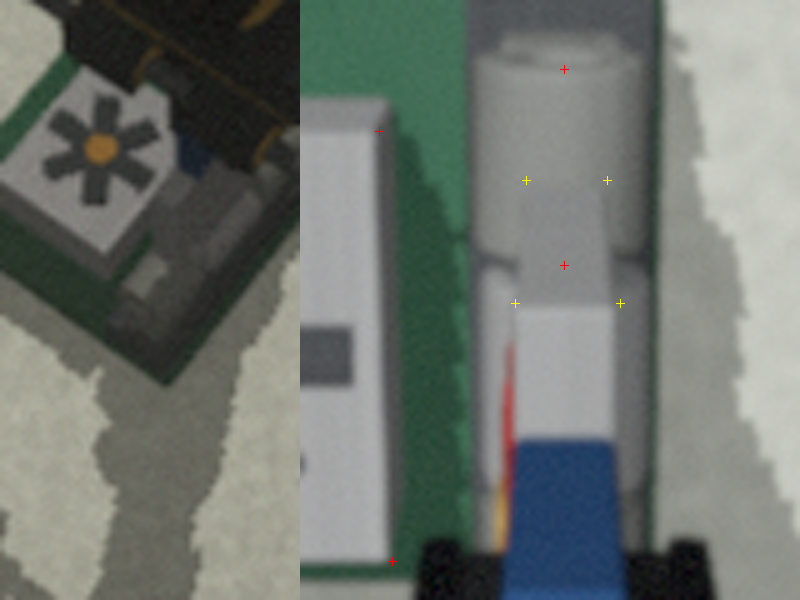

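Run:
```python
from h import *
T=np.load('T9.npy')
w=cv2.GaussianBlur(cv2.imread('pics/wrist9.png'),(3,3),0).astype(float)
for a,b in ((184,192),(192,200),(200,208),(208,216)):
    p=w[a:b,290:350].mean(0); g=np.abs(np.diff(p,axis=0)).sum(1)
    print(a,[(i+290.5+.0,round(g[i])) for i in range(1,58) if g[i]>9 and g[i]>=g[i-1] and g[i]>=g[i+1]])
# predicted silhouette edges of knuckle (12mm radius cylinder at z .048) for centre offsets
a0=np.array([.589,-.0106,.048]);Rp=R.from_euler('z',-.021).as_matrix()
for y in (25,35):
    th=np.linspace(0,2*np.pi,181);P=a0+(np.c_[.012*np.cos(th),0*th+y/1e3,.012*np.sin(th)])@Rp.T
    uv=proj('wrist',P,T);print(y,uv[:,0].min(),uv[:,0].max(),uv[uv[:,0].argmin(),1])
```

```text
184 [(304.5, 36), (333.5, 18), (338.5, 32), (342.5, 78)]
192 [(292.5, 11), (304.5, 37), (333.5, 18), (334.5, 18), (338.5, 38), (341.5, 81)]
200 [(294.5, 24), (304.5, 40), (327.5, 9), (334.5, 18), (338.5, 36), (341.5, 86)]
208 [(298.5, 25), (304.5, 42), (329.5, 22), (333.5, 18), (337.5, 32), (341.5, 88)]
25 304.8664437557122 339.74812702235033 209.6646972433227
35 304.6583892365887 339.96067706913664 195.2969103936693
```

View pics/scene9.png

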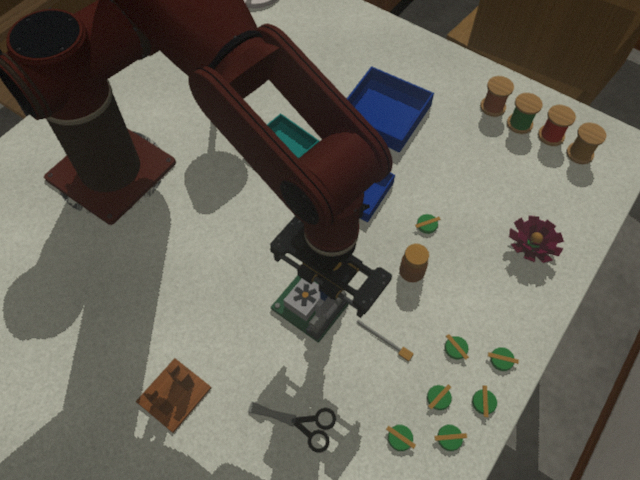

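The scene shows the pin (385, 340), scissors (300, 425), jar (413, 262) and disc (428, 224) where they were. The rack (174, 395) is empty, and the leaf hangs in the hinge gap at (318, 300). I'm handing the job in.

```bash
python3 -c "
from h import *
from station import job
o=manip.get_obs();print(o['t'],o['eef_pos'],o['contact_force'],o['finger_gap'],abs(o['joint_vel']).max())
print(job.close_job())"
```

```text
15.5 [ 0.5893 -0.0105  0.3123] [ 0.2082  0.1131 -2.3905] 0.009692620715515124 0.0008378270203303013
the job is handed in; nothing more can be done
None
```

I lifted the orange spacer out of the hinge gap and stood it in the smaller blue tray. I then took the mould half out of the rack by its blue tab and lowered it, red pattern towards the lower block, until its knuckle hung between the two steel knuckles. I handed the job in at 15.5 s with the leaf still held.

**Last checks:**
- **Position:** the tool was within about 0.3 mm and 1 mrad of the worked-out hinge pose. In the wrist picture the press knuckles and the leaf agreed with their expected places to about 0.5 mm across the hinge.
- **Along the hinge:** one knuckle edge looked about 1 mm off, but it is partly hidden. The gap leaves 4 mm each side.
- **Hole height:** this comes from the arm's own position and the given dimensions. I could not see the holes directly.
- **Hanging freely:** the wrist force was about 2.4 N downward with almost no sideways force, which is roughly the leaf's weight.
- **Bystanders:** the pin, scissors, jar and disc looked unmoved in the last scene picture.
- **Spacer:** I saw it standing in the tray after release, but the arm hid it in the final picture.

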